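# Lock the free-spinning board holder and tighten its clamp knob past the click

## Task

The round board holder on the bench spins freely, so its red clamp knob cannot be tightened yet: turning the knob just spins the whole table. First push the lock bolt by its blue tab fully home towards the turntable so that a yellow lug can come to rest against it, then turn the red knob clockwise (seen from above) until it clicks past its detent. Leave the bolt home and the knob clicked, let go of everything, and do not disturb the bottle, the jar, the screw tray or the screwdriver.

Things in the scene. Friction and masses are not known exactly. Their poses are not given: they have to be found in the camera images.
- holder: Fixed base of the rotary board holder: grey steel plate 200 (x) by 335 mm (y), 12 mm thick. Origin on the bench straight below the turntable's axis, z up; the plate runs from y = -225 to +110 mm. On it a dark bolt guide, 44 mm wide (x), y = -217 to -132 mm, top 46 mm above the bench; the lock bolt slides in it along the holder's +y, towards the axis, at x = 0.
- turntable (a joint): Free-spinning turntable, 170 mm across, top 44 mm up, with a green board; rad, grows clockwise from above, no stops, turns at 0.01 N m. 4 yellow lugs 16 mm wide reach 110 mm from the axis, 34-46 mm up. At multiples of 1.571 a lug faces the bolt; within 0.2 of that it blocks it (starts are clear). Bolt home: turns clockwise until the next lug bears on it, 0.18 before the multiple: braced.
- lock_bolt (a joint): Steel lock bolt 20 mm wide, sliding level; m, 0 = fully back, 0.045 = fully home (end stop), grows towards the turntable's axis. Starts at 0 to 0.012. About 2 N moves it and it stays where left. Home, its nose is 90 mm from the axis, 20 mm into the path of the lugs; fully back it is 25 mm clear of them.
- bolt_tab (a point): Centre of the blue upright tab's grip zone, 73 mm above the bench. Tab: 16 mm wide across the slide (this point's x), 24 mm along it (this point's y; +y is the way home), from 46 to 88 mm above the bench. 169 mm from the turntable's axis when the bolt is fully back, 124 mm when home. Pinch it from above across its 16 mm; only the bolt guide (top 46 mm) lies below.
- clamp_knob (a joint): Red knob's turn relative to the turntable; rad, grows clockwise from above, stops at 0 and 1.5; starts at 0 to 0.25. Takes 0.06 N m, rising to 0.2 N m from 0.6 to 0.9 on the sprung detent; past about 1.0 it snaps on by itself to 1.2 (the click) and stays. Turntable unbraced: the knob drags it round and this value never gets past 0.6. Turn in the world = turntable's + this.
- knob_grip (a point): On the knob's and turntable's axis, 99 mm above the bench: the height to grip. Knob: red bar 80 mm long (this point's x), 22 mm wide (its y: pinch across it from above), 76 to 112 mm above the bench; below it a steel hub 68 mm across, top 66 mm. White stripe on the bar's +x end; on the dark clamp plate a thin white mark where that end points at 0, a green one where once clicked.
- cleaner_bottle: Red cleaner bottle with a white cap, 52 mm across, 140 mm high, loose; origin under its centre. Leave alone.
- flux_jar: Amber jar with a black cap, 60 mm across, 75 mm high, loose; origin under its centre. Leave alone.
- screw_tray: Yellow divided screw tray, 110 by 150 mm, 28 mm high, loose; origin under its centre. Leave alone.
- screwdriver: Orange-handled screwdriver, 170 mm long, lying on the bench; origin under its middle. Leave alone.

How it is judged:
On the way, in this order (a step that is already met when the one before it is completed fails the run):
1. the lock bolt is pushed home (0.038 m or more of its 0.045 m) (value of joint lock_bolt above 0.038 m), for 0.2 s.
2. with the bolt home, the knob is turned clockwise past its click (value of joint lock_bolt above 0.038 m and value of joint clamp_knob above 1.12 rad), for 0.2 s.
At the end, for the whole second after the job is handed in: The lock bolt is home (joint above 0.038 m), the clamp knob is past its click (joint above 1.12 rad), and knob and turntable are at rest (under 0.1 rad/s) (all of step 2 and velocity of joint clamp_knob between -0.1 and 0.1 rad/s and velocity of joint turntable between -0.1 and 0.1 rad/s); the robot touches nothing.
It fails at once if a bystander (bottle, jar, screw tray, screwdriver) is moved more than 40 mm or the bottle or jar is tipped over (distance of any of cleaner_bottle, flux_jar, screw_tray, screwdriver from where it was at the start of the episode above 0.04 m or angle between any of cleaner_bottle, flux_jar's own z axis and vertical above 0.5 rad).
It also fails if it takes over 61 s, if anything falls off the work surface, if the arm or the gripper's body presses on something with over 40 N, if the wrist force passes 120 N, or if a joint passes its speed limit or range.

## Robot

A 6-joint arm with a two-finger parallel gripper is mounted at the origin on the work surface. World frame = base frame: x ahead of the robot, y to its left, z up, the work surface at z = 0. Lengths are in m, angles in rad, forces in N, time in s.
With the tool pointing down it reaches from about 0.375 to 0.975 m from the base axis. Payload 3.8 kg.
Tool frame: the origin (TCP) lies midway between the tips of the shut fingers; the grasp point (between the pads) lies 19 mm behind it; x points along the fingers, y is the direction in which the jaws open and shut, and the axes are right-handed (so a half turn about x gives the same grasp; the last joint's range is limited). The gripper opens to 88 mm and grips with 3 to 60 N. Pads are 18 mm wide; open, the fingers measure 123 mm over their backs; the gripper's body (75 mm by 187 mm) begins 45 mm behind the grasp point.
Start: joints at [1.097, 0.264, 1.604, -0, 1.274, -0.037], TCP at [0.286, 0.612, 0.239] pointing down, gripper open.
Joint ranges: [-2.63, 2.63], [-0.94, 2.18], [0.31, 2.57], [-1.31, 4.45], [0, 2.66], [-2.55, 2.55]. Speed limits (rad/s): [2.57, 2.57, 3.14, 3.14, 3.14, 3.14].

## Interface

Orientations are given as a rotation vector (axis times angle).
In Python, from cell import manip, inverse_kinematics, cams, order gives the robot as it stands. Calls block until the motion is done:
- manip.move_pose(position, orientation): joint-space move of the TCP to a pose.
- manip.move_linear(position, rate=0.15, rot=None): straight line of the TCP; rot=None keeps the orientation; rate is the mean speed in m/s.
- manip.set_joints(angles): joint-space move.
- manip.set_gripper(opening, force=None): finger opening in m; force is the grip in N (None keeps the last); returns when the fingers have stopped.
- manip.dwell(seconds).
- inverse_kinematics(position, orientation): joint angles nearest the present ones, or None.
- manip.state(): the state.
- cams.capture(name): name is "scene" or "side" or "wrist"; returns a dict with "image" (480x640x3 uint8, blue, green, red), "z_map" (480x640 float32, m along the optical axis (not along the pixel's ray), 0 where there is no reading), "intrinsics" (3x3 intrinsics, pixels), "k1" (the pictures are not rectified: a ray, as slopes to the right and down, at radius r is drawn at 1 + k1 r^2 times it, then the intrinsics apply), "position" and "orientation" of the camera in the world; the wrist camera has in their place "T_tool_cam" (4x4, takes a point from camera to tool coordinates, whose origin is the TCP and whose axes are the tool frame's). Camera axes: x right, y down, z forward; pixel columns grow to the right and rows downward; lengths in m; the calibration is good to about 2 mm. A picture is of the moment at which its call begins: read the wrist's pose just before it.
A pose or a line that the arm cannot do raises manip.IKError and nothing moves.
- order.close_job(): hands the job in, once; it reports no verdict.
The state is a dict: "clock": time; "joint_pos": joint angles; "joint_velocities": joint speeds; "tau": joint torques, N m; "tool_pos": TCP position; "tcp_rot": TCP orientation; "contact_force": force on the tool from outside, world axes, zero at the start; "moment": the same for the moment, N m; "gripper_width": finger opening in m.
Only numpy, scipy, OpenCV 4.12 (cv2) and the standard library are available. Lean on these libraries where they do the work, as an engineer would, in place of code of your own. Each camera call takes 0.05 s, during which the arm holds its last target. There are 200 camera calls.

## Working session

There is one attempt and no reset: what is moved stays moved. The work goes in short steps, each a Python script; the robot and the scene stay as the last script left them, time stands still between calls to the robot, and variables do not carry over. Pictures are saved under pics/ and viewed, about 8 in all and at most 12, crops included, and the job is handed in when it is done.

```bash
mkdir -p pics; ls; cat > h.py <<'E'
import numpy as np, cv2, pickle
from scipy.spatial.transform import Rotation as R
from cell import manip, inverse_kinematics, cams, order
def snap(name,tag):
    s=manip.state(); c=cams.capture(name)
    if 'T_tool_cam' in c:
        T=np.eye(4);T[:3,:3]=R.from_rotvec(s['tcp_rot']).as_matrix();T[:3,3]=s['tool_pos']
        c['T']=T@np.array(c['T_tool_cam'])
    else:
        T=np.eye(4);o=np.array(c['orientation'])
        T[:3,:3]=o if o.shape==(3,3) else R.from_rotvec(o).as_matrix();T[:3,3]=c['position'];c['T']=T
    cv2.imwrite(f'pics/{tag}.png',c['image']);pickle.dump(c,open(f'pics/{tag}.pkl','wb'));return c
def load(tag): return pickle.load(open(f'pics/{tag}.pkl','rb'))
def ray(c,u,v):
    K=np.array(c['intrinsics']);d=np.array([(u-K[0,2])/K[0,0],(v-K[1,2])/K[1,1]]);x=d.copy()
    for _ in range(20): x=d/(1+c['k1']*(x@x))
    return np.array([x[0],x[1],1.])
def at_z(c,u,v,z):
    d=c['T'][:3,:3]@ray(c,u,v);o=c['T'][:3,3];return o+d*(z-o[2])/d[2]
def at_depth(c,u,v):
    return c['T'][:3,:3]@(ray(c,u,v)*c['z_map'][int(v),int(u)])+c['T'][:3,3]
def proj(c,p):
    q=c['T'][:3,:3].T@(np.array(p)-c['T'][:3,3]);x=q[:2]/q[2];x=x*(1+c['k1']*(x@x));K=np.array(c['intrinsics']);return K[:2,:2]@x+K[:2,2]
def down(yaw): # tool x down, tool y at yaw in world
    y=np.array([np.cos(yaw),np.sin(yaw),0]);x=np.array([0,0,-1.]);return R.from_matrix(np.c_[x,y,np.cross(x,y)]).as_rotvec()
E
python3 - <<'E'
from h import *
s=manip.state();print(s['clock'],s['tcp_rot'],R.from_rotvec(s['tcp_rot']).as_matrix().round(2))
for n in('scene','side'): c=snap(n,n+'0'); print(c['T'].round(3),c['k1'])
E
```

```text
pics
0.0 [ 0.34091004  1.54405504 -0.34429735] [[-0.    0.42  0.91]
 [-0.    0.91 -0.42]
 [-1.   -0.   -0.  ]]
[[-0.177  0.649 -0.739  1.212]
 [ 0.984  0.118 -0.132  0.254]
 [ 0.002 -0.751 -0.66   0.665]
 [ 0.     0.     0.     1.   ]] 0.005073097442384752
[[ 0.989 -0.101  0.112  0.5  ]
 [-0.15  -0.607  0.78  -0.457]
 [-0.011 -0.788 -0.615  0.529]
 [ 0.     0.     0.     1.   ]] -0.08979422978142564
```

View pics/scene0.png

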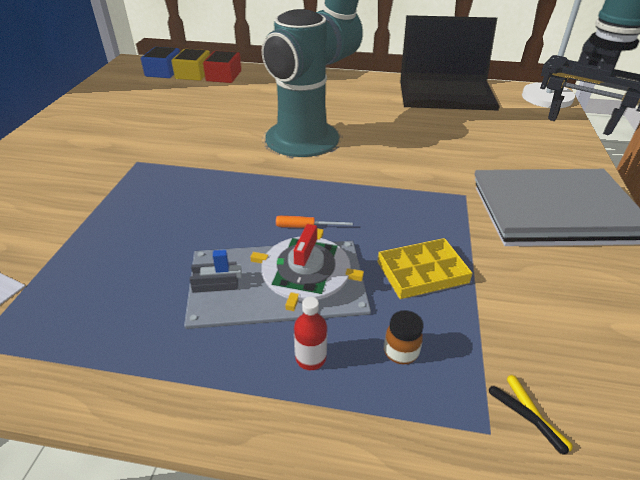

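The scene view shows the knob at about (305,245), the blue tab at (220,261), the bottle at (311,340), the jar at (404,338), the tray at (425,267) and the screwdriver at (310,222). The bolt slides towards image right.

```bash
python3 - <<'E'
from h import *
c=load('scene0')
k=at_z(c,305,240,.105);t=at_z(c,220,252,.088);print(k,t,at_depth(c,220,262))
print(at_z(c,311,360,.0),at_z(c,404,352,.0),at_z(c,425,267,.014),at_z(c,296,221,.01))
im=c['image'][200:340,180:380];cv2.imwrite('pics/crop1.png',cv2.resize(im,(800,560),interpolation=cv2.INTER_CUBIC))
d=k-t;yaw=np.arctan2(d[1],d[0])-np.pi/2;print('hyaw',yaw,np.hypot(*d[:2]))
# look from above with wrist
g=manip.state(); print(cams.capture('wrist')['T_tool_cam'])
E
```

```text
[0.56933205 0.12114903 0.105     ] [ 0.61081656 -0.02914341  0.088     ] [ 0.61912283 -0.0286799   0.07070836]
[0.75098586 0.16580556 0.        ] [ 7.06768557e-01  3.18595486e-01 -1.11022302e-16] [0.50335053 0.35071901 0.014     ] [0.39961716 0.06607276 0.01      ]
hyaw 0.26931917960379326 0.15591274017897583
[[ 1.99840160e-03 -2.87779908e-01  9.57694487e-01 -1.45643498e-01]
 [ 9.99997468e-01  1.56608048e-03 -1.61607910e-03 -5.99472875e-04]
 [-1.03475155e-03  9.57695292e-01  2.87782309e-01 -7.49264582e-02]
 [ 0.00000000e+00  0.00000000e+00  0.00000000e+00  1.00000000e+00]]
```

View pics/crop1.png

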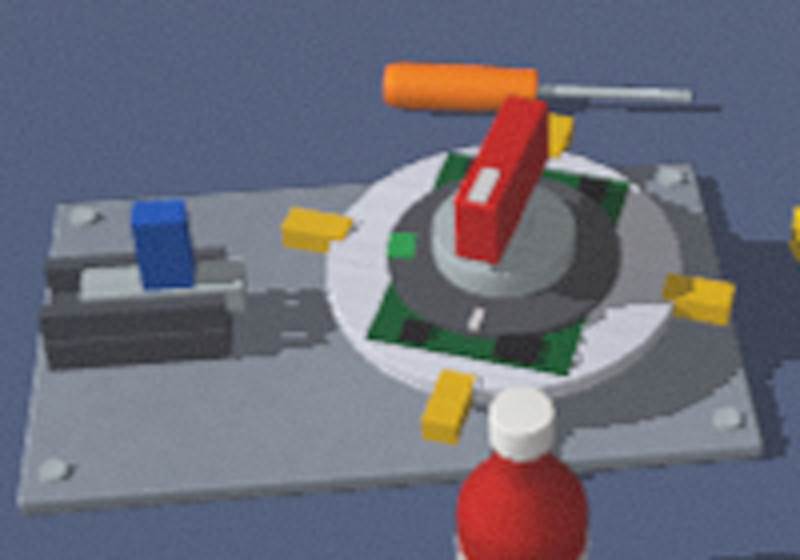

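The crop confirms it: the bolt is at the left, the lug near it has already passed clockwise, the stripe is close to the white mark, and the green mark is clockwise of it. Next I'll take a wrist view from above.

```bash
python3 - <<'E'
from h import *
for yaw in(.27,.27-np.pi): 
    q=inverse_kinematics([.585,.06,.33],down(yaw));print(q)
manip.move_pose([.585,.06,.33],down(.27))
c=snap('wrist','w1');s=manip.state();print(s['clock'],s['tool_pos'],s['contact_force'])
cv2.imwrite('pics/w1v.png',cv2.resize(c['image'],(800,600),interpolation=cv2.INTER_CUBIC))
E
```

```text
[ 5.98520766e-02  5.66331780e-02  1.67616271e+00 -4.44089210e-16
  1.40879677e+00 -2.10147923e-01]
None
2.4667 [0.58488359 0.06095393 0.32973073] [-0.7772861  -0.28288345  0.33128727]
```

View pics/w1v.png

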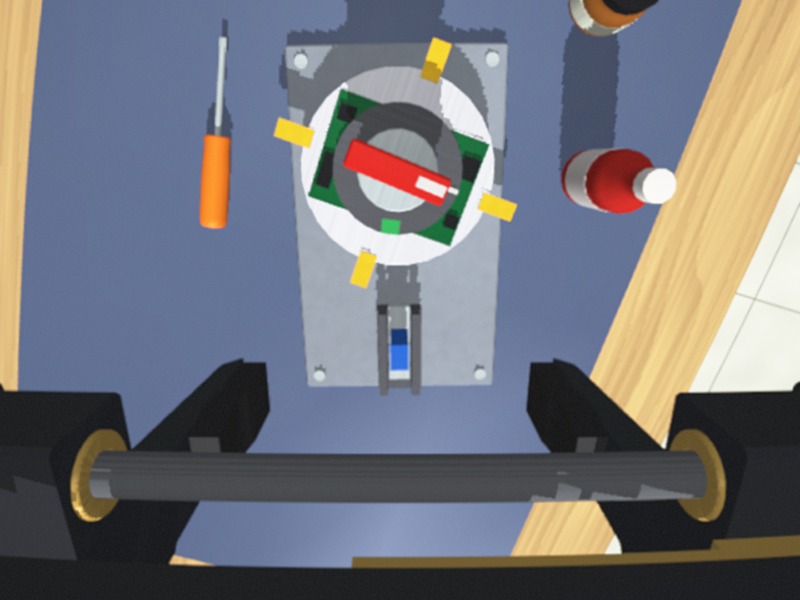

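The wrist view is in the holder's own frame, with up being holder +y. At 800-pixel scale the knob top is centred at about (397,172), the stripe end at (433,187), the tab top at (400,357), the near lug at (363,268) and the bolt nose at about (398,312).

```bash
python3 - <<'E'
from h import *
c=load('w1');f=lambda u,v,z:at_z(c,u/1.25,v/1.25,z)
t=f(400,357,.088)
P={'knobdirect':f(397,172,.112),'end1':f(347,151,.112),'end2':f(446,193,.112),'stripe':f(433,187,.112)}
for k,v in P.items():print(k,v.round(4))
L=[f(*p,.046) for p in((363,268),(293,132),(437,58),(498,208))]
ax=np.mean(L,axis=0);print('axis lugs',ax.round(4),[np.hypot(*(l-ax)[:2]).round(3) for l in L])
print('tab',t.round(4), at_depth(c,320,286).round(4), c['z_map'][286,320])
pl=[f(*p,.012) for p in((287,46),(507,44),(492,385),(308,385))];
for p in pl:print(p.round(4))
d=ax-t;hy=np.arctan2(d[1],d[0])-np.pi/2;print('hyaw',hy,np.hypot(*d[:2]))
e=((pl[0]+pl[1])-(pl[2]+pl[3]));print('plate yaw',np.arctan2(e[1],e[0])-np.pi/2)
hd=np.pi/2+hy
for l in L:
  a=np.arctan2(*(l-ax)[[1,0]]); print('lug cw past bolt',((hd+np.pi-a)+np.pi)%(2*np.pi)-np.pi)
b=P['end2']-P['end1'];print('bar yaw',np.arctan2(b[1],b[0]),'len',np.hypot(*b[:2]))
print('bottle',at_depth(c,480,145),'sd',f(215,180,.015))
E
```

```text
knobdirect [0.5662 0.1214 0.112 ]
end1 [0.527  0.1261 0.112 ]
end2 [0.6054 0.1166 0.112 ]
stripe [0.5948 0.1182 0.112 ]
axis lugs [0.5665 0.1218 0.046 ] [np.float64(0.094), np.float64(0.095), np.float64(0.095), np.float64(0.095)]
tab [ 0.6111 -0.0301  0.088 ] [ 0.6111 -0.0302  0.0889] 0.41895163
[0.4431 0.198  0.012 ]
[0.6307 0.252  0.012 ]
[ 0.7243 -0.0669  0.012 ]
[ 0.534  -0.1202  0.012 ]
hyaw 0.28539919324305574 0.15836639115351167
plate yaw 0.28187764461353937
lug cw past bolt 0.36136263190194384
lug cw past bolt 1.9210374903902174
lug cw past bolt -2.7822287942387334
lug cw past bolt -1.202041634179757
bar yaw -0.11963881376647933 len 0.07901767336803925
bottle [0.72250081 0.1581327  0.0910598 ] sd [0.40251451 0.06608959 0.015     ]
```

```bash
python3 - <<'E'
from h import *
hy=.283;o=down(hy);Y=np.array([-np.sin(hy),np.cos(hy),0])
t=np.array([.6111,-.0301,.055])
manip.set_gripper(.05)
manip.move_pose(t+[0,0,.08],o)
manip.move_linear(t,rate=.1)
manip.set_gripper(0,force=20); s=manip.state();print(s['gripper_width'],s['contact_force'])
f0=np.array(s['contact_force'])
manip.move_linear(t+Y*.030,rate=.06)
for d in(.033,.0355,.037):
    manip.move_linear(t+Y*d,rate=.03);s=manip.state();F=(np.array(s['contact_force'])-f0)@Y
    print(d,F,(np.array(s['tool_pos'])-t)@Y)
    if F<-12:break
manip.set_gripper(.05);s=manip.state();print(s['gripper_width'],s['tool_pos'],s['contact_force'])
p=np.array(s['tool_pos']);manip.move_linear(p+[0,0,.09],rate=.15)
manip.move_pose([.585,.06,.30],down(.283))
c=snap('wrist','w2');print(manip.state()['clock'])
cv2.imwrite('pics/w2v.png',cv2.resize(c['image'][:340,160:480],(800,850),interpolation=cv2.INTER_CUBIC)[:600] if 0 else cv2.resize(c['image'][:320,170:470],(562,600),interpolation=cv2.INTER_CUBIC))
E
```

```text
0.015770564188348803 [-0.17569564 -0.04745873  0.79771783]
0.033 1.4474022359531074 0.03317647589750547
0.0355 -4.092914765699803 0.03410612072286
0.037 -10.119096345599162 0.03415527580851338
0.04966547056366048 [0.60071034 0.00557776 0.05495976] [ 0.45853062 -0.19002151  0.34218799]
9.1667
```

View pics/w2v.png

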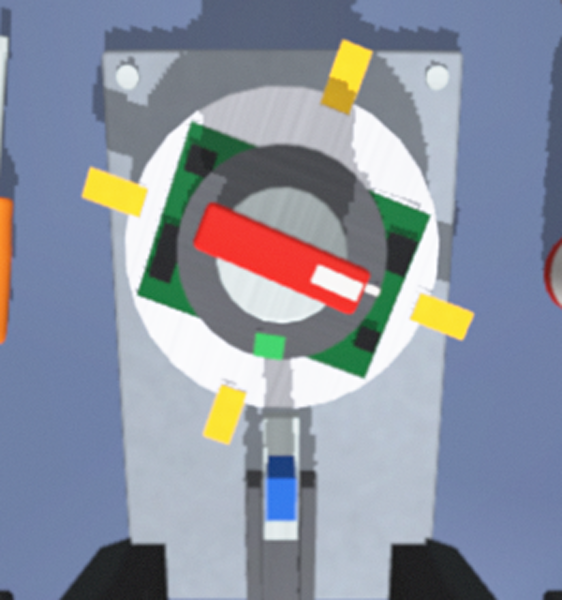

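The bolt hit its end stop at 34 mm of travel and its nose now lies in the lug path. The knob is unchanged at about (283,258) in the crop. Now I'll grip it and turn it.

```bash
python3 - <<'E'
from h import *
a=np.array([.5664,.1216,.081]);y0=-.12+np.pi/2
manip.move_pose(a+[0,0,.10],down(y0))
manip.move_linear(a,rate=.1)
manip.set_gripper(0,force=30); s=manip.state();print(s['clock'],s['gripper_width'],np.round(s['contact_force'],2),s['joint_pos'])
m0=s['moment'][2]
for th in list(np.arange(.2,1.0,.2))+list(np.arange(1.0,2.35,.1)):
    manip.move_pose(a,down(y0-th));s=manip.state()
    print(round(th,2),round(s['moment'][2]-m0,3),np.round(s['contact_force'],1),round(s['gripper_width'],4),round(s['clock'],1))
    if np.linalg.norm(s['contact_force'])>30:break
c=snap('scene','s3')
cv2.imwrite('pics/s3v.png',cv2.resize(c['image'][180:340,180:380],(750,600),interpolation=cv2.INTER_CUBIC))
E
```

```text
11.8417 0.021595077998998867 [-0.04  2.94  0.65] [ 1.68977904e-01  2.31864892e-01  1.95522695e+00  1.14108478e-03
  9.53512066e-01 -1.28234269e+00]
0.2 -0.039 [-1.   5.2  1.5] 0.0216 12.2
0.4 -0.029 [-0.7  5.9  1.4] 0.0216 12.5
0.6 0.002 [0.1 5.9 1.1] 0.0216 12.8
0.8 0.029 [0.7 6.6 1.5] 0.0216 13.1
1.0 -0.076 [0.6 7.1 0.2] 0.0218 13.4
1.1 0.024 [1.5 6.5 0.7] 0.0217 13.6
1.2 0.008 [2.2 6.6 1. ] 0.0216 13.9
1.3 -0.003 [1.4 6.7 0.9] 0.0216 14.1
1.4 -0.005 [ 2.   6.9 -0.5] 0.0217 14.4
1.5 0.002 [1.8 6.2 1.1] 0.0218 14.6
1.6 0.005 [2.  6.4 0.3] 0.0219 14.9
1.7 0.003 [ 1.8  6.7 -0.3] 0.0217 15.1
1.8 -0.007 [1.3 4.9 0.5] 0.0217 15.4
1.9 -0.026 [ 2.1  6.3 -0.3] 0.0218 15.6
2.0 -0.011 [ 2.5  6.1 -0.3] 0.0217 15.9
2.1 -0.038 [2.  5.7 0.1] 0.0215 16.1
2.2 -0.047 [ 2.9  6.2 -0.8] 0.0222 16.4
2.3 -0.006 [ 2.3  5.5 -1.2] 0.0221 16.6
```

View pics/s3v.png

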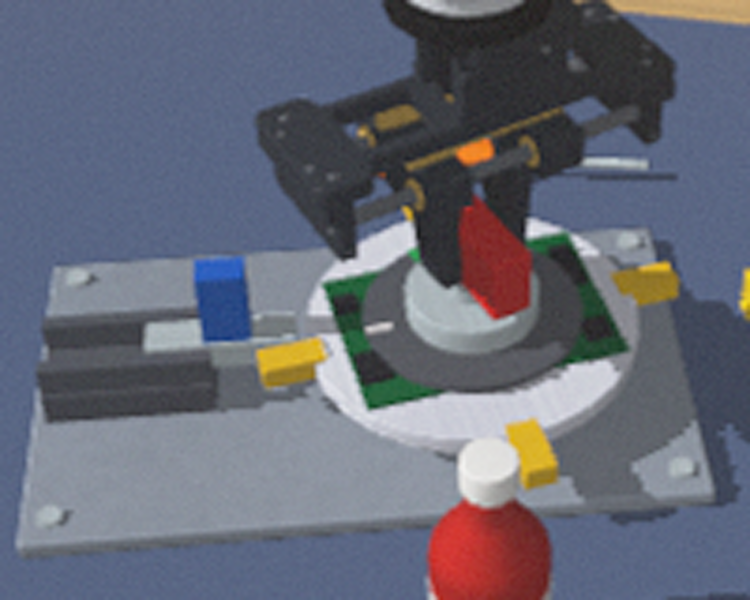

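The lug rests against the bolt and the bar is turned well past the white mark. I'll release and check from above.

```bash
python3 - <<'E'
from h import *
manip.set_gripper(.05);p=np.array(manip.state()['tool_pos']);manip.move_linear(p+[0,0,.10],rate=.15)
manip.move_pose([.585,.06,.30],down(.283))
c=snap('wrist','w4');s=manip.state();print(s['clock'],np.round(s['contact_force'],2))
cv2.imwrite('pics/w4v.png',cv2.resize(c['image'][:320,170:470],(562,600),interpolation=cv2.INTER_CUBIC))
E
```

```text
19.2667 [ 0.47 -0.07  0.11]
```

View pics/w4v.png

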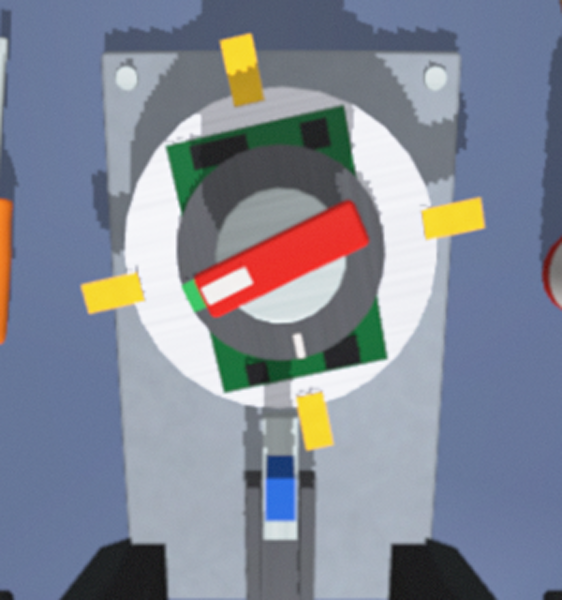

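The lug rests against the bolt and the stripe end (200,298) sits at the green mark. I'll check the angle with numbers before handing in.

```bash
python3 - <<'E'
from h import *
c=load('w4');f=lambda u,v,z:at_z(c,170+u*300/562,v*320/600,z)
e1=f(205,298,.112);e2=f(358,222,.112);b=e1-e2;by=np.arctan2(b[1],b[0])
L=[f(*p,.046) for p in((314,421),(112,293),(240,56),(453,217))];ax=np.mean(L,axis=0)
a=[np.arctan2(*(l-ax)[[1,0]]) for l in L];print('lugs',np.round(a,3))
# before: bar yaw -.12, lug0 yaw; compare turn of bar minus turn of table
c0=load('w1');g=lambda u,v,z:at_z(c0,u/1.25,v/1.25,z)
L0=[g(*p,.046) for p in((363,268),(293,132),(437,58),(498,208))];ax0=np.mean(L0,axis=0)
a0=[np.arctan2(*(l-ax0)[[1,0]]) for l in L0]
tt=np.mean([(x-y)%(2*np.pi) for x,y in zip([a0[3],a0[0],a0[1],a0[2]],a)])
bt=(-.12-by)%(2*np.pi);print('table',tt,'bar',bt,'knob change',bt-tt)
t=f(281,497,.088);print('tab dist',np.hypot(*(t-ax)[:2]))
w=f(300,345,.066);print('white mark rel',(np.arctan2(*(w-ax)[[1,0]])-by)%(2*np.pi))
E
```

```text
lugs [-1.08  -2.629  2.059  0.481]
table 1.0029973685828235 bar 2.287372172402856 knob change 1.2843748038200324
tab dist 0.12445770274929582
white mark rel 1.3440823725085775
```

```bash
python3 -c "
from h import *
order.close_job()"
```

```text
the job is handed in; nothing more can be done
```

I pushed the lock bolt home by its blue tab, turned the red knob clockwise past its click, let go, and handed the job in at about 19 s of robot time. The hand-in reports no verdict.

- **Bolt:** it met its end stop after about 34 mm of travel. My last wrist picture puts the tab 124.5 mm from the axis, against 124 mm when fully home.
- **Knob:** I turned it 2.3 rad in one grip. The turntable took about 1.0 rad of that before a lug came to rest on the bolt. My last check puts the knob between 1.28 and 1.34 rad, depending on the method; both are above the 1.12 needed, and the stripe is at the green mark.
- **Click:** I did not feel it clearly. The wrist moment was too noisy to show the snap, so the result rests on the picture measurements.
- **Bystanders:** the arm never came near the bottle, jar, tray or screwdriver, but I did not re-measure where they ended up. It finished clear of everything, with only about 0.5 N on the force reading.

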